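# Close the stopcock and clamp the strainer cover

### The job

The custard machine's water strainer is being resealed on the counter. Turn the brass stopcock on its block shut (handle crosswise to the two water ports), then squeeze and release the trigger of the one-hand bar clamp that lies round it until its jaws nip cover, gasket and block firmly together, but do not pump on and crush the gasket. Finish holding: the program ends with the gripper still squeezing the trigger; leave the other things on the counter where they are.

Things in the scene. Friction and masses are not known exactly. Their poses are not given: they have to be found in the camera images.
- cock_axis (a point): point on the stopcock's turning axis, half-way up its handle. The handle is a brass tee bar 48 mm long, 10 mm thick and 20 mm high (from 62 to 82 mm above the counter), centred on the axis, on top of the block. Axes as the block: x along the line of the two round water ports, y towards the cover, z up; the handle itself is not in this orientation, see cock
- cock (a joint): angle of the stopcock handle about the upright axis: 1.571 rad = open stop (handle along the block's x, in line with the ports), 0 = closed stop (handle along the block's y, crosswise). Seen from above it closes by turning clockwise. Stiff, about 0.04 N m, it stays where it is left
- block_mid (a point): centre of the strainer block, a loose metal block 64 mm (x, with a round port on each end) by 56 mm (y) by 46 mm high, about 0.7 kg; the stopcock stands in the middle of its top
- cover_mid (a point): centre of the loose cover, a metal plate 64 mm (x) by 44 mm high and 10 mm thick with a 3 mm black rubber gasket on its -y face, which stands on the counter against the block's +y face. The plate's outer face lies 8 mm to +y of this point, the gasket's face 5 mm to -y. Block, gasket and cover are 69 mm thick together
- clamp: one-hand bar clamp lying flat on its side round the block, loose, 0.9 kg; its housing, pistol grip and near jaw. Origin under the housing, on the counter. y runs along the steel bar from the near jaw towards the far jaw, the jaws reach to +x, the pistol grip and the trigger reach to -x, z up. Everything is about 32 mm thick, centred 17 mm above the counter
- grip (a point): middle between the pistol grip's back and the trigger's front, trigger released, 70 mm from the bar, 17 mm above the counter; axes as clamp. Here both together span 54 mm along y released, 36 mm squeezed home; they stick out 50 mm further in -x and are 24 to 30 mm high. Squeeze them along y; between squeezes open the fingers 75 mm or more (or re-centre), so that the trigger comes out fully
- trigger (a joint): angle of the trigger: 0 = released (a spring, about 10 N at the grip point, brings it back in half a second), 0.32 rad = squeezed home. A full squeeze draws the far jaw 7 to 8 mm in; let out again to 0, the ratchet keeps 5 mm (one tooth) for the next squeeze. Loaded jaws add 0.45 of their force at the grip point; a weak squeeze stops part-way. Each squeeze may shift the clamp some millimetres
- bar (a joint): travel of the bar (m): the opening between the jaw pads is 0.130 minus this, until they touch. At about 0.061 the jaws have closed on block, gasket and cover; beyond that every millimetre adds about 5 N of jaw force (the far jaw and its pad give). 15 to 45 N is a firm nip; 60 N crushes the gasket
- near_jaw (a point): middle of the face of the near jaw's rubber pad (fixed to the housing, 46 mm wide in x, 33 mm high), looks to +y of the clamp at the block's -y face
- far_jaw (a point): middle of the face of the far jaw's rubber pad (on the end of the bar, 46 mm wide in x, 33 mm high), looks to -y of the clamp at the cover's outer face
- jaw: the far jaw, which rides with the bar and gives a little under load
- block: the strainer block, origin under its centre
- cover: the cover with its gasket, origin under it
- trigger_mid (a point): middle of the trigger lever, which moves with it
- dish: small steel dish with the cover's bolts, 60 mm wide, 20 mm high, stands behind the near jaw; to be left alone
- spanner: spanner, 150 mm long, lies near the trigger side of the clamp; to be left alone
- driver: screwdriver, 200 mm; to be left alone
- terminal: card terminal, 165 by 80 by 50 mm; to be left alone
- tub: paper tub, 132 mm wide, 130 mm high; to be left alone
- malt_cup: steel cup, 90 mm wide, 165 mm high; to be left alone
- cups: stack of paper cups, 98 mm wide, 124 mm high; to be left alone
Not all that is in view belongs to the job. What is meant by the block is not black, pink or red, and is the smaller of those in its own colour.

How it is judged:
By the outcome, as a careful person would: the job done as asked, in the order asked, and still so for the second after the job is handed in, while the arm keeps its last pose, push and grip.
It also fails if it takes over 72 s, if anything falls off the work surface, if the arm or the gripper's body presses on something with over 40 N, if the wrist force passes 120 N, or if a joint passes its speed limit or range.

### The arm

A 7-joint arm with a two-finger parallel gripper is mounted at the origin on the work surface. World frame = base frame: x ahead of the robot, y to its left, z up, the work surface at z = 0. Lengths are in m, angles in rad, forces in N, time in s.
With the tool pointing down it reaches from about 0.35 to 0.9 m from the base axis. Payload 8.1 kg.
Tool frame: the origin (TCP) lies at the very end of the fingers, on their centre line; the grasp point (between the pads) lies arm.hold_point_z behind it (arm.hold_point_z is the distance from the TCP to the grasp point, in m); z points along the fingers, y is the line along which they close (so a half turn about z gives the same grasp; the last joint's range is limited). The gripper opens to 92 mm and grips with 3 to 60 N. Pads are 19 mm wide; open, the fingers measure 130 mm over their backs; the gripper's body (75 mm by 190 mm) begins 47 mm behind the grasp point.
Start: joints at [-1.315, 0.434, 0.025, 1.573, -0.012, 1.134, -0.075], TCP at [0.219, 0.585, 0.227] pointing down, gripper open.
Joint ranges: [-2.62, 2.62], [-0.44, 2.09], [-1.27, 1.32], [0.08, 2.57], [-1.32, 4.46], [0.12, 2], [-2.74, 2.74]. Speed limits (rad/s): [2.22, 2.22, 3.01, 3.01, 3.14, 3.14, 3.14].

### API

Orientations are given as a rotation vector (axis times angle).
In Python, from cell import arm, vision, job, cut_out gives the robot as it stands. The module is installed in compiled form; this text tells all that it offers.
- The arm moves only by the tool play_rows, never from a script. Its argument "increments" is text: rows parted by semicolons, each of 5 numbers parted by spaces: the shift along the tool's x, y, z in cm, then the turn about the tool's z in degrees, then the opening, from -1 (shut) to 1 (fully open), so that 0 is half open. A call has 1 to 5 rows; each row shifts and turns the commanded pose from where the row before left it, along the tool's axes as they then stand; what a row does not reach is not made up. A row lasts 1/12 s, in which the tool goes at most 41.7 mm and 7.16 degrees, less where a joint would pass 70% of its speed; a pose out of reach is approached as far as the arm can. A call is refused whole if a number of a shift passes 4.17 or a number of a turn 7.16, either way. A call with a gripper value outside its range is refused whole. The fingers move at their own pace and stop on an object; "grip_force" is the grip in N (left out, the last holds). Time passes only in rows, so rows that do not move let the fingers close. It gives the time, the measured TCP pose, the force, the opening and the grip force at its end, in the units of the state.
- arm.observe(): the state, without advancing time (a new reading comes with each control period).
- vision.get_image(name): name is "scene" or "top" or "wrist"; returns a dict with "frame" (384x512x3 uint8, red, green, blue), "z_map" (384x512 float32, m along the optical axis (not along the pixel's ray), 0 where there is no reading), "mtx" (3x3 intrinsics, pixels), "cam_to_world" (4x4, takes a point from camera to world coordinates). Camera axes: x right, y up, looking along -z (the intrinsics and any distortion apply to the point x, -y, -z); pixel columns grow to the right and rows downward; lengths in m; the calibration is good to about 2 mm. A picture is of the moment at which its call begins.
- job.sign_off(): hands the job in; it is judged then, once.
Trained networks look in a picture, given as the dict that the camera call returned (one of the last four; its "shot" number tells which), for a name from the list of things; names that differ only in an ending like _2 or _b are one class to them, and where a whole thing is asked for, a point or a joint stands for the part that bears it (a point fixed in the world has none). Each returns a list of dicts, best first, with "confidence" (0 to 1); they miss things now and then, are a little off and sometimes report something else, mostly with a low value. They report only what shows in the picture. A call takes as long as a camera call. They do not tell look-alikes from the thing itself.
- cut_out(query, picture): "mask" (384x512 bool, what is visible of it) and "point" ([row, column] in pixels, amid what is visible of it).
The state is a dict: "clock": time; "joints": joint angles; "dq": joint speeds; "joint_efforts": joint torques, N m; "position": TCP position; "ee_rot": TCP orientation; "force": force on the tool from outside, world axes, zero at the start; "ft_torque": the same for the moment, N m; "width": opening from 0.0 (shut) to 1.0 (fully open); "gripper_force": force on a finger pad.
Only numpy, scipy, OpenCV 4.12 (cv2) and the standard library are available. Lean on these libraries where they do the work, as an engineer would, in place of code of your own. Each camera call takes 0.05 s, during which the arm holds its last target. There are 200 camera calls.

## Working session

There is one attempt and no reset: what is moved stays moved. The work goes in short steps, Python scripts to look and compute and a tool call to move; the robot and the scene stay as the last step left them, time stands still between calls to the robot, and variables do not carry over. Pictures are saved under pics/ and viewed, at most 10 in all, crops included, and the job is handed in when it is done.

Besides the shell and the picture viewer there is one more tool, called after ">>>" as a command line: name --argument value ..., lists and objects as JSON in quotes. play_rows: Moves the arm, as the interface text tells. Its arguments: {"type":"object","properties":{"increments":{"type":"string"},"grip_force":{"type":"number"}},"required":["increments"]}

```bash
mkdir -p pics; cat > h.py <<'E'
import numpy as np, cv2
from cell import arm, vision, job, cut_out
def world(p,rows,cols):
    K=p["mtx"];z=p["z_map"][rows,cols];ok=z>0
    r=np.asarray(rows)[ok];c=np.asarray(cols)[ok];z=z[ok]
    X=np.stack([(c-K[0,2])/K[0,0]*z,-(r-K[1,2])/K[1,1]*z,-z,np.ones_like(z)])
    return (p["cam_to_world"]@X)[:3].T
def save(p,n,crop=None,s=1):
    f=p["frame"][:,:,::-1]
    if crop: f=f[crop[0]:crop[1],crop[2]:crop[3]]
    cv2.imwrite("pics/"+n,cv2.resize(f,None,fx=s,fy=s,interpolation=cv2.INTER_CUBIC))
def find(q,p):
    for d in cut_out(q,p)[:4]:
        W=world(p,*np.nonzero(d["mask"]))
        print(q,round(d["confidence"],2),np.round(d["point"]),d["mask"].sum(),np.round(np.median(W,0),3) if len(W) else None, np.round(W.min(0),3),np.round(W.max(0),3))
E
python3 - <<'E'
from h import *
s=arm.observe();print({k:np.round(v,3) for k,v in s.items()},arm.hold_point_z)
p=vision.get_image("top");save(p,"top.png",s=1.5)
print(np.round(p["cam_to_world"],3),p["mtx"])
for q in ["block","cock","clamp","trigger","jaw","cover"]: find(q,p)
q=vision.get_image("scene");save(q,"scene.png",s=1.5)
E
```

```text
{'clock': np.float64(0.0), 'joints': array([-1.315,  0.435,  0.025,  1.574, -0.012,  1.134, -0.075]), 'dq': array([-0.001, -0.002, -0.001,  0.003,  0.001,  0.001,  0.001]), 'joint_efforts': array([-0.0000e+00, -6.6786e+01,  9.8500e-01, -3.1445e+01, -6.1000e-02,
        4.3000e-02,  0.0000e+00]), 'position': array([0.219, 0.585, 0.226]), 'ee_rot': array([-5.610e-01, -3.091e+00,  2.000e-03]), 'force': array([ 0.376, -0.626,  0.694]), 'ft_torque': array([ 0.03 , -0.052,  0.026]), 'gripper_force': np.float64(0.0), 'width': np.float64(1.002)} 0.0188
[[-0.025  0.997 -0.067  0.428]
 [-1.    -0.025  0.012 -0.04 ]
 [ 0.01   0.067  0.998  1.176]
 [ 0.     0.     0.     1.   ]] [[351.48707328   0.         249.59218748]
 [  0.         351.48707328 194.81952892]
 [  0.           0.           1.        ]]
block 0.9 [224. 303.] 659 [ 0.401 -0.227  0.061] [ 0.349 -0.286 -0.004] [ 0.447 -0.179  0.111]
block 0.78 [169. 179.] 709 [0.597 0.17  0.065] [0.552 0.128 0.009] [0.647 0.227 0.118]
block 0.65 [131. 276.] 338 [ 0.694 -0.147  0.047] [ 0.661 -0.184  0.011] [ 0.734 -0.115  0.087]
block 0.63 [166. 246.] 350 [ 0.601 -0.05   0.047] [ 0.569 -0.08  -0.   ] [ 0.641 -0.018  0.09 ]
cock 0.7 [226. 309.] 93 [ 0.401 -0.231  0.107] [ 0.379 -0.248  0.084] [ 0.422 -0.211  0.111]
cock 0.64 [159. 247.] 37 [ 0.605 -0.051  0.082] [ 0.586 -0.06   0.063] [ 0.62  -0.041  0.09 ]
cock 0.54 [188. 344.] 54 [ 0.525 -0.349  0.08 ] [ 0.506 -0.359  0.062] [ 0.545 -0.339  0.085]
cock 0.44 [162. 174.] 101 [0.602 0.177 0.112] [0.575 0.165 0.087] [0.627 0.19  0.118]
clamp 0.56 [180. 260.] 1182 [ 0.542 -0.097  0.029] [ 0.412 -0.234  0.001] [0.649 0.052 0.042]
trigger 0.43 [203. 254.] 63 [ 0.475 -0.077  0.028] [ 0.449 -0.098  0.022] [ 0.514 -0.06   0.032]
jaw 0.65 [165. 221.] 242 [0.608 0.03  0.033] [ 0.559  0.005 -0.005] [0.654 0.054 0.042]
```

View pics/top.png

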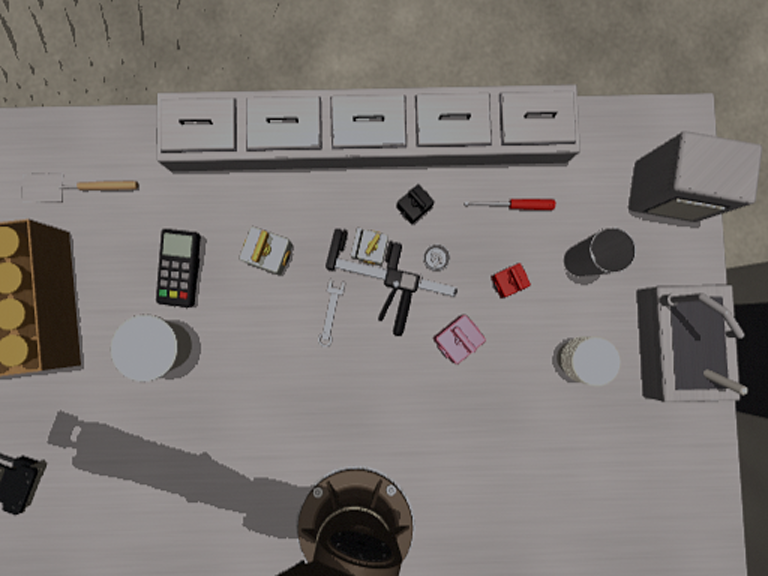

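View pics/scene.png

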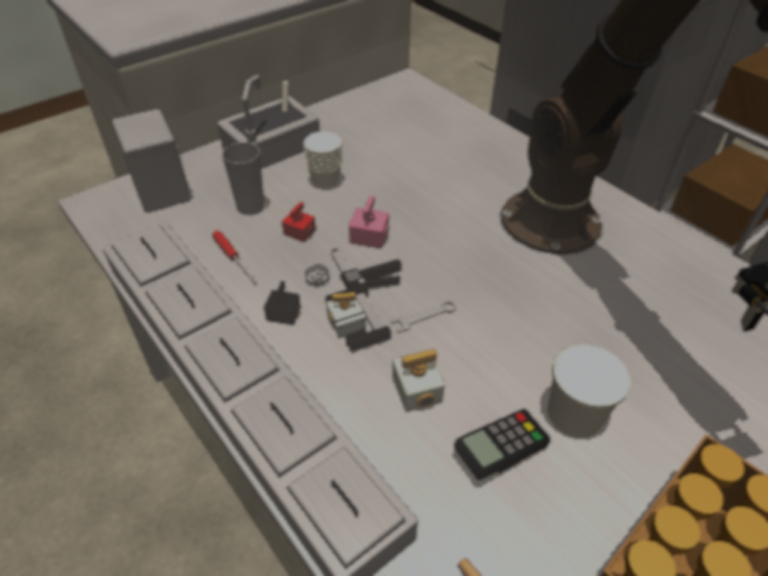

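The candidates for the block, in the 1.5x top picture, are:
- pink at (459,338)
- red at (511,280)
- black at (415,204)
- larger white at (266,250)
- smaller white at (370,243), inside the clamp

By the description I choose the smaller white one, and I'll check it in a close crop.

```bash
python3 - <<'E'
from h import *
from scipy.spatial.transform import Rotation as R
s=arm.observe();print(np.round(R.from_rotvec(s["ee_rot"]).as_matrix(),3))
p=vision.get_image("top");save(p,"c1.png",(140,235,205,315),7)
for q in ["block","cock","clamp","trigger","jaw","cover","grip"]:
    for d in cut_out(q,p)[:3]:
        r,c=d["point"]
        if not(140<r<235 and 205<c<315): continue
        m=np.nonzero(d["mask"]);W=world(p,*m)
        xy=W[:,:2].astype(np.float32); rc=cv2.minAreaRect(xy)
        print(q,round(d["confidence"],2),np.round(d["point"]),np.round(np.median(W,0),3),"rect",np.round(rc[0],3),np.round(rc[1],3),round(rc[2],1))
E
```

```text
[[-0.936  0.351 -0.   ]
 [ 0.351  0.936 -0.   ]
 [-0.    -0.    -1.   ]]
block 0.81 [163. 246.] [ 0.6   -0.05   0.047] rect [ 0.606 -0.05 ] [0.059 0.071] 77.3
block 0.8 [228. 306.] [ 0.401 -0.226  0.061] rect [ 0.402 -0.232] [0.073 0.093] 37.8
cock 0.51 [229. 309.] [ 0.402 -0.228  0.106] rect [ 0.403 -0.231] [0.058 0.02 ] 43.0
cock 0.47 [160. 249.] [ 0.602 -0.048  0.083] rect [ 0.602 -0.048] [0.01 0.03] 55.2
clamp 0.91 [181. 261.] [ 0.539 -0.096  0.029] rect [ 0.538 -0.072] [0.294 0.162] 51.4
trigger 0.56 [200. 256.] [ 0.486 -0.081  0.026] rect [ 0.482 -0.082] [0.015 0.076] 61.9
jaw 0.56 [169. 292.] [ 0.583 -0.194  0.009] rect [ 0.582 -0.191] [0.057 0.055] 86.4
jaw 0.5 [166. 224.] [0.611 0.03  0.034] rect [0.603 0.029] [0.028 0.088] 75.4
cover 0.47 [162. 236.] [ 0.615 -0.016  0.044] rect [ 0.615 -0.016] [0.014 0.061] 74.8
grip 0.58 [184. 262.] [ 0.539 -0.096  0.029] rect [ 0.547 -0.077] [0.286 0.165] 46.6
```

View pics/c1.png

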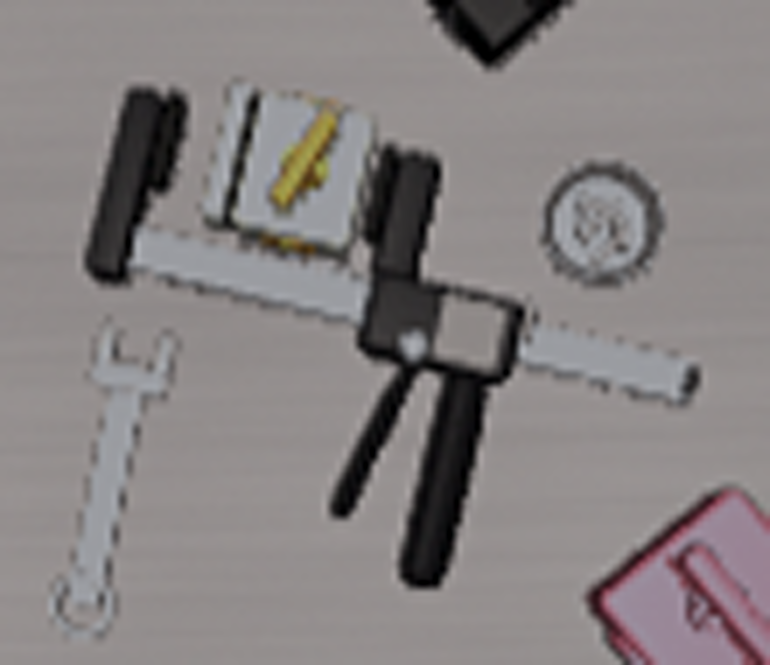

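The crop shows the smaller white block at (300,170) with its gasket and cover at (230,160). The tee handle lies diagonally, from (282,200) to (330,115), and the trigger is at (370,440) next to the grip at (440,480). This is the right block, so I'll fly over it.

>>> play_rows --increments "-2.91 -2.3 0 0 1;-2.91 -2.3 0 0 1;-2.91 -2.3 0 0 1;-2.91 -2.3 0 0 1;-2.91 -2.3 0 0 1" --grip_force 20

```text
clock: 1.22
position: [0.316, 0.4249, 0.2268]
ee_rot: [0.56, 3.091, 0.001]
force: [0.8, -0.2, 0.3]
width: 1.002
gripper_force: 0.0
```

>>> play_rows --increments "-2.91 -2.3 0 0 1;-2.91 -2.3 0 0 1;-2.91 -2.3 0 0 1;-2.91 -2.3 0 0 1;-2.91 -2.3 0 0 1"

```text
clock: 1.63
position: [0.4118, 0.266, 0.227]
ee_rot: [0.561, 3.091, 0.001]
force: [0.7, -0.1, -0.8]
width: 1.004
gripper_force: 0.0
```

>>> play_rows --increments "-2.91 -2.3 0 0 1;-2.91 -2.3 0 0 1;-2.91 -2.3 0 0 1;-2.91 -2.3 0 0 1;-2.91 -2.3 0 0 1"

```text
clock: 2.05
position: [0.5077, 0.1072, 0.227]
ee_rot: [0.56, 3.091, 0.001]
force: [-0.4, 0.9, -0.0]
width: 1.005
gripper_force: 0.0
```

>>> play_rows --increments "-2.91 -2.3 0 0 1;-2.91 -2.3 0 0 1;-2.91 -2.3 0 0 1;0 0 0 4.5 1;0 0 0 4.5 1"

```text
clock: 2.47
position: [0.5654, 0.0103, 0.2267]
ee_rot: [0.814, 3.033, -0.001]
force: [-0.0, 1.4, 0.5]
width: 1.002
gripper_force: 0.0
```

```bash
cat >> h.py <<'E'
from scipy.spatial.transform import Rotation as R
def look(name,qs,png=None,s=1.5):
    p=vision.get_image(name)
    if png: save(p,png,s=s)
    for q in qs:
        for d in cut_out(q,p)[:2]:
            W=world(p,*np.nonzero(d["mask"]))
            if len(W)<5: continue
            top=W[W[:,2]>np.percentile(W[:,2],90)-0.006]
            rc=cv2.minAreaRect(top[:,:2].astype(np.float32))
            b=cv2.boxPoints(rc);e=max(b[1]-b[0],b[2]-b[1],key=np.linalg.norm)
            print(q,round(d["confidence"],2),np.round(d["point"]),"med",np.round(np.median(W,0),3),"rect",np.round(rc[0],3),np.round(rc[1],3),"long ang",round(np.degrees(np.arctan2(e[1],e[0])),1),"ztop",round(np.percentile(W[:,2],95),3))
    return p
def tool(tgt=None):
    s=arm.observe();M=R.from_rotvec(s["ee_rot"]).as_matrix()
    print("t",round(s["clock"],2),"pos",np.round(s["position"],4),"yang",round(np.degrees(np.arctan2(M[1,1],M[0,1])),1),"F",np.round(s["force"],1),"w",round(s["width"]*92,1),"gf",s["gripper_force"],"j",np.round(s["joints"],2))
    if tgt is not None: print("delta tool cm",np.round(100*M.T@(np.array(tgt)-s["position"]),2))
E
python3 - <<'E'
from h import *
tool(); look("wrist",["cock","block","cover","clamp","trigger","jaw"],"w1.png")
E
```

```text
t 2.47 pos [0.5654 0.0103 0.2267] yang 60.0 F [-0.   1.4  0.5] w 92.2 gf 0.0 j [-0.38  0.34  0.35  1.74 -0.13  1.08  1.07]
cock 0.64 [233. 224.] med [ 0.602 -0.049  0.082] rect [ 0.604 -0.051] [0.01  0.047] long ang -31.4 ztop 0.083
cock 0.63 [189. 281.] med [0.604 0.03  0.033] rect [0.602 0.028] [0.028 0.091] long ang -14.8 ztop 0.036
block 0.93 [220. 228.] med [ 0.596 -0.046  0.047] rect [ 0.604 -0.051] [0.01  0.047] long ang -33.1 ztop 0.082
block 0.9 [151.  24.] med [ 0.418 -0.202  0.042] rect [ 0.424 -0.212] [0.021 0.085] long ang -41.5 ztop 0.061
cover 0.66 [215. 256.] med [ 0.609 -0.016  0.044] rect [ 0.613 -0.018] [0.015 0.064] long ang -14.5 ztop 0.045
clamp 0.79 [180. 157.] med [ 0.532 -0.094  0.028] rect [ 0.553 -0.064] [0.263 0.152] long ang 44.2 ztop 0.034
trigger 0.7 [145. 149.] med [ 0.479 -0.078  0.026] rect [ 0.48  -0.081] [0.012 0.08 ] long ang -27.9 ztop 0.029
trigger 0.54 [180. 237.] med [ 0.562 -0.007  0.022] rect [0.602 0.028] [0.028 0.092] long ang -14.7 ztop 0.035
jaw 0.34 [140. 155.] med [ 0.479 -0.078  0.026] rect [ 0.48  -0.081] [0.012 0.081] long ang -27.9 ztop 0.029
```

View pics/w1.png

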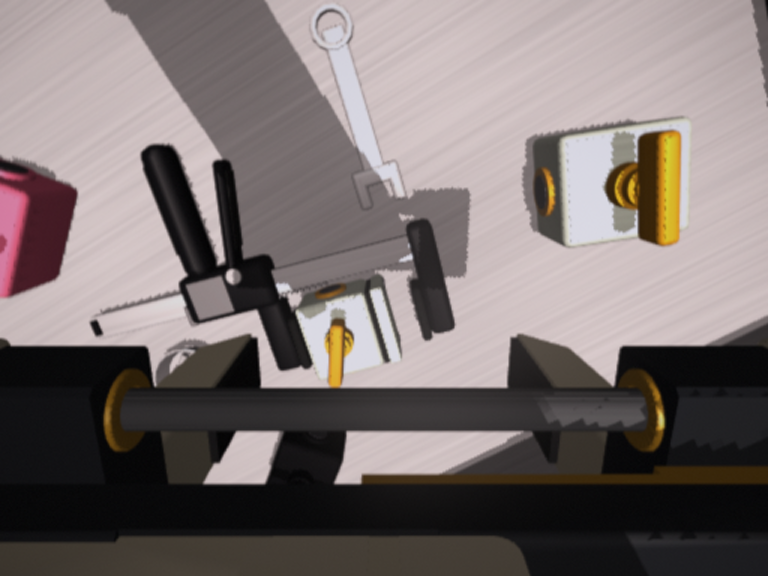

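The wrist view shows the handle at (337,350), upright in the image, which means it lies across the finger line. Its centre is about (0.604,-0.051) and its angle about -32°. The block's x axis is at -14.6°. I'll move over it and go down.

>>> play_rows --increments "-3.2 -1.7 1 0 1;-3.2 -1.7 2 1 1;0 0 3.5 1 1;0 0 3.5 0 1;0 0 3 0 1"

```text
clock: 3.23
position: [0.6032, -0.0478, 0.0949]
ee_rot: [-0.853, -3.023, 0.0]
force: [-0.3, -0.0, -0.1]
width: 0.999
gripper_force: 0.0
```

```bash
python3 - <<'E'
from h import *
tool([.604,-.051,.056]); look("wrist",["cock"])
E
```

```text
t 3.23 pos [ 0.6032 -0.0478  0.0949] yang 58.5 F [-0.3 -0.  -0.1] w 91.9 gf 0.0 j [-0.24  0.55  0.33  1.79 -0.23  0.84  1.22]
delta tool cm [-0.24 -0.23  3.89]
cock 0.72 [226. 248.] med [ 0.6   -0.048  0.082] rect [ 0.596 -0.047] [0.01  0.049] long ang -33.3 ztop 0.083
cock 0.34 [143. 137.] med [ 0.533 -0.093  0.028] rect [ 0.553 -0.064] [0.263 0.152] long ang 44.0 ztop 0.034
```

>>> play_rows --increments "-0.1 -0.2 2 0 1;0 0 1.9 0 0.4;0 0 0 0 -0.2;0 0 0 0 -1;0 0 0 0 -1" --grip_force 30

```text
clock: 3.75
position: [0.6044, -0.0496, 0.0598]
ee_rot: [0.853, 3.021, 0.001]
force: [-0.3, -0.1, 0.2]
width: 0.761
gripper_force: 0.0
```

>>> play_rows --increments "0 0 0 0 -1;0 0 0 0 -1;0 0 0 0 -1;0 0 0 0 -1"

```text
clock: 4.08
position: [0.6035, -0.0497, 0.0583]
ee_rot: [0.854, 3.023, 0.001]
force: [0.7, -0.4, 0.0]
width: 0.469
gripper_force: 0.0
```

```bash
python3 - <<'E'
from h import *
tool([.604,-.051,.056]); look("top",["cock","block","cover"])
E
```

```text
t 4.08 pos [ 0.6035 -0.0497  0.0583] yang 58.4 F [ 0.7 -0.4  0. ] w 43.2 gf 0.0 j [-0.22  0.6   0.31  1.81 -0.25  0.77  1.24]
delta tool cm [-0.11 -0.08  0.23]
cock 0.6 [185. 343.] med [ 0.527 -0.348  0.08 ] rect [ 0.527 -0.351] [0.045 0.009] long ang 23.4 ztop 0.085
cock 0.55 [133. 281.] med [ 0.695 -0.149  0.081] rect [ 0.695 -0.151] [0.027 0.009] long ang 42.7 ztop 0.085
block 0.92 [224. 308.] med [ 0.402 -0.227  0.061] rect [ 0.402 -0.232] [0.06  0.013] long ang 38.0 ztop 0.108
block 0.81 [134. 278.] med [ 0.693 -0.154  0.047] rect [ 0.698 -0.15 ] [0.04  0.011] long ang 39.3 ztop 0.084
cover 0.18 [195. 270.] med [ 0.512 -0.123  0.028] rect [ 0.479 -0.122] [0.056 0.128] long ang -1.2 ztop 0.034
```

>>> play_rows --increments "0 0 0 0 -1;0 0 0 0 -1;0 0 0 0 -1;0 0 0 0 -1;0 0 0 0 -1"

```text
clock: 4.7
position: [0.6028, -0.0502, 0.0575]
ee_rot: [-0.855, -3.022, 0.001]
force: [-1.1, -2.0, -1.8]
width: 0.107
gripper_force: 29.9
```

>>> play_rows --increments "0 0 0.2 0 -1;0 0 0 6 -1;0 0 0 6 -1;0 0 0 6 -1;0 0 0 0 -1"

```text
clock: 5.12
position: [0.6033, -0.0498, 0.0573]
ee_rot: [1.326, 2.847, 0.001]
force: [-7.3, -0.8, 18.6]
width: 0.105
gripper_force: 30.0
```

```bash
python3 - <<'E'
from h import *
tool(); print(arm.observe()["ft_torque"]); look("wrist",["cock","block","cover"],"w2.png")
E
```

```text
t 5.12 pos [ 0.6033 -0.0498  0.0573] yang 40.0 F [-7.3 -0.8 18.6] w 9.7 gf 29.973226189613342 j [-0.28  0.61  0.4   1.82 -0.32  0.78  0.99]
[-0.20266879  1.54748382  0.01042002]
cock 0.65 [242. 251.] med [ 0.597 -0.042  0.082] rect [ 0.601 -0.047] [0.01  0.056] long ang -50.3 ztop 0.083
block 0.92 [  6. 473.] med [0.617 0.126 0.016] rect [0.619 0.127] [0.008 0.002] long ang 17.6 ztop 0.031
block 0.75 [209. 251.] med [ 0.588 -0.038  0.046] rect [ 0.604 -0.05 ] [0.01  0.049] long ang -50.0 ztop 0.083
cover 0.87 [190. 296.] med [ 0.605 -0.016  0.044] rect [ 0.611 -0.017] [0.015 0.058] long ang -14.6 ztop 0.045
```

View pics/w2.png

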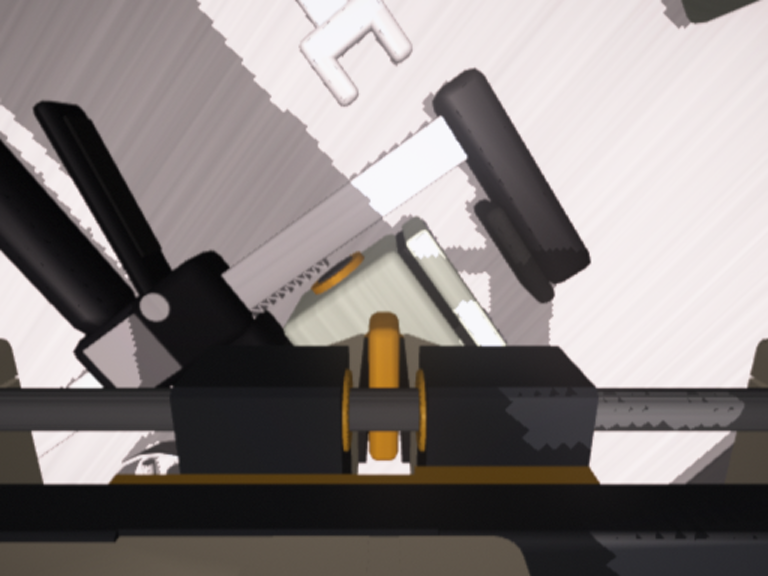

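The handle turns with the fingers at (384,390), and the block stays square against the cover. I'll continue.

>>> play_rows --increments "0 0 0 6.8 -1;0 0 0 6.8 -1;0 0 0 6.8 -1;0 0 0 6.8 -1;0 0 0 6.8 -1"

```text
clock: 5.73
position: [0.6044, -0.0493, 0.0573]
ee_rot: [2.098, 2.336, 0.004]
force: [-1.5, 1.5, 11.7]
width: 0.107
gripper_force: 30.0
```

>>> play_rows --increments "0 0 0 6.8 -1;0 0 0 6.8 -1;0 0 0 6 -1;0 0 0 0 -1;0 0 0 0 -1"

```text
clock: 6.15
position: [0.6052, -0.0494, 0.0573]
ee_rot: [2.46, 1.951, 0.005]
force: [-0.6, 1.3, 12.4]
width: 0.107
gripper_force: 30.0
```

```bash
python3 - <<'E'
from h import *
tool(); print(arm.observe()["ft_torque"]); look("wrist",["cock","block","cover"],"w3.png")
E
```

```text
t 6.15 pos [ 0.6052 -0.0494  0.0573] yang -13.2 F [-0.6  1.3 12.4] w 9.9 gf 29.972575306892395 j [-0.44  0.67  0.66  1.83 -0.54  0.83  0.26]
[0.12960542 0.29311801 0.01639202]
cock 0.71 [244. 255.] med [ 0.607 -0.039  0.082] rect [ 0.605 -0.051] [0.048 0.01 ] long ang 76.2 ztop 0.083
cock 0.51 [107. 192.] med [0.583 0.022 0.032] rect [0.603 0.028] [0.028 0.094] long ang -15.1 ztop 0.035
block 0.94 [305. 428.] med [ 0.701 -0.125  0.046] rect [ 0.682 -0.101] [0.033 0.135] long ang -55.2 ztop 0.047
block 0.8 [211. 254.] med [ 0.607 -0.035  0.047] rect [ 0.608 -0.044] [0.063 0.015] long ang 69.0 ztop 0.083
cover 0.8 [172. 260.] med [ 0.615 -0.016  0.044] rect [ 0.614 -0.018] [0.015 0.064] long ang -14.2 ztop 0.045
```

View pics/w3.png

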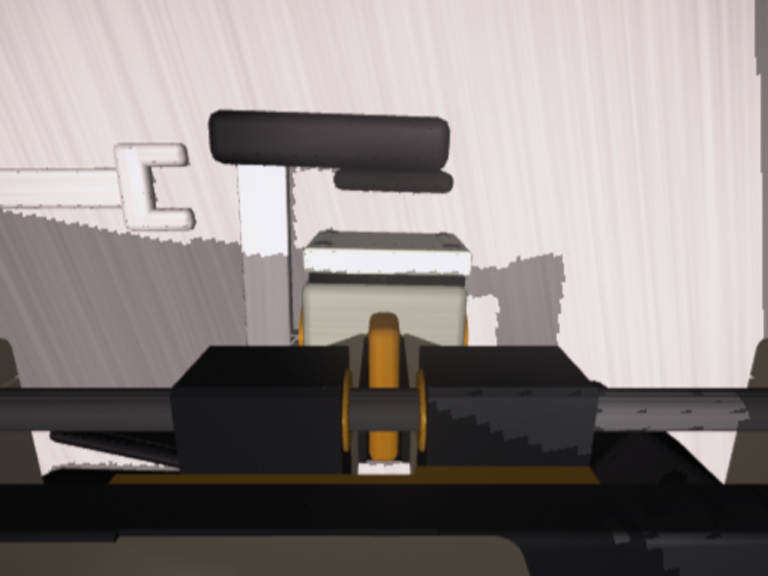

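The wrist view shows the handle at (384,390) pointing at the cover, about 1° from closed. I'll nudge it onto its stop, release and rise.

>>> play_rows --increments "0 0 0 2.5 -1;0 0 0 0 -1;0 0 -0.2 0 0.2;0 0 0 0 0.5;0 0 0 0 1"

```text
clock: 6.77
position: [0.6033, -0.0495, 0.0577]
ee_rot: [-2.503, -1.898, -0.0]
force: [0.3, -0.9, -1.0]
width: 0.279
gripper_force: 0.0
```

>>> play_rows --increments "0 0 0 0 1;0 0 -1.5 0 1;0 0 -3 0 1;0 0 -4 0 1;0 0 -4 0 1"

```text
clock: 7.18
position: [0.6022, -0.0498, 0.1832]
ee_rot: [-2.503, -1.897, 0.004]
force: [1.5, 1.5, -0.4]
width: 0.639
gripper_force: 0.0
```

>>> play_rows --increments "0 0 -1 -7.1 1;0 0 0 -7.1 1;0 0 0 -7.1 1;0 0 0 -7.1 1;0 0 0 -7.1 1"

```text
clock: 7.6
position: [0.603, -0.0496, 0.1926]
ee_rot: [-1.797, -2.576, -0.0]
force: [0.6, -0.2, 0.4]
width: 0.982
gripper_force: 0.0
```

>>> play_rows --increments "0 0 0 -7.1 1;0 0 0 -7.1 1;0 0 0 -7.1 1;0 0 0 -7.1 1;0 0 0 -7.1 1"

```text
clock: 8.02
position: [0.6029, -0.0498, 0.1924]
ee_rot: [-0.927, -3.001, 0.0]
force: [-0.6, 0.2, 0.6]
width: 1.001
gripper_force: 0.0
```

>>> play_rows --increments "0 0 0 -7.1 1;0 0 0 -7.1 1;0 0 0 -7.1 1;3 0 0 0 1;3 0 0 0 1"

```text
clock: 8.43
position: [0.5446, -0.0364, 0.192]
ee_rot: [-0.365, -3.12, 0.001]
force: [-0.3, 0.9, 0.4]
width: 1.0
gripper_force: 0.0
```

```bash
python3 - <<'E'
from h import *
tool(); look("top",["cock","trigger","block","cover"]); look("wrist",["trigger","cock","cover","clamp"],"w4.png")
E
```

```text
t 8.43 pos [ 0.5446 -0.0364  0.192 ] yang 76.6 F [-0.3  0.9  0.4] w 92.0 gf 0.0 j [-0.31  0.35  0.37  1.84 -0.15  0.99  1.46]
cock 0.71 [195. 271.] med [ 0.502 -0.147  0.023] rect [ 0.468 -0.116] [0.041 0.125] long ang -29.5 ztop 0.032
cock 0.49 [163. 173.] med [0.6   0.178 0.112] rect [0.602 0.18 ] [0.014 0.064] long ang -21.8 ztop 0.116
trigger 0.74 [232. 100.] med [0.402 0.395 0.13 ] rect [0.402 0.404] [0.129 0.127] long ang 88.1 ztop 0.133
block 0.78 [165. 177.] med [0.599 0.171 0.064] rect [0.603 0.18 ] [0.014 0.066] long ang -21.8 ztop 0.114
block 0.6 [184. 340.] med [ 0.525 -0.344  0.047] rect [ 0.526 -0.351] [0.048 0.01 ] long ang 24.6 ztop 0.082
cover 0.43 [198. 272.] med [ 0.496 -0.126  0.024] rect [ 0.46  -0.113] [0.022 0.097] long ang -12.8 ztop 0.032
trigger 0.82 [123. 197.] med [ 0.477 -0.078  0.027] rect [ 0.479 -0.081] [0.01  0.078] long ang -27.3 ztop 0.029
trigger 0.17 [226. 288.] med [ 0.605 -0.016  0.044] rect [ 0.611 -0.018] [0.015 0.06 ] long ang -13.6 ztop 0.045
cock 0.96 [202. 501.] med [0.604 0.169 0.093] rect [0.564 0.114] [0.155 0.036] long ang 49.9 ztop 0.106
cock 0.73 [94.  4.] med [ 0.421 -0.213  0.09 ] rect [ 0.421 -0.214] [0.006 0.013] long ang -20.2 ztop 0.095
cover 0.62 [228. 286.] med [ 0.606 -0.016  0.044] rect [ 0.611 -0.018] [0.014 0.06 ] long ang -15.7 ztop 0.045
cover 0.37 [179. 197.] med [ 0.533 -0.095  0.028] rect [ 0.553 -0.065] [0.264 0.153] long ang 44.1 ztop 0.034
clamp 0.95 [176. 197.] med [ 0.533 -0.095  0.028] rect [ 0.552 -0.064] [0.264 0.152] long ang 44.1 ztop 0.034
```

View pics/w4.png

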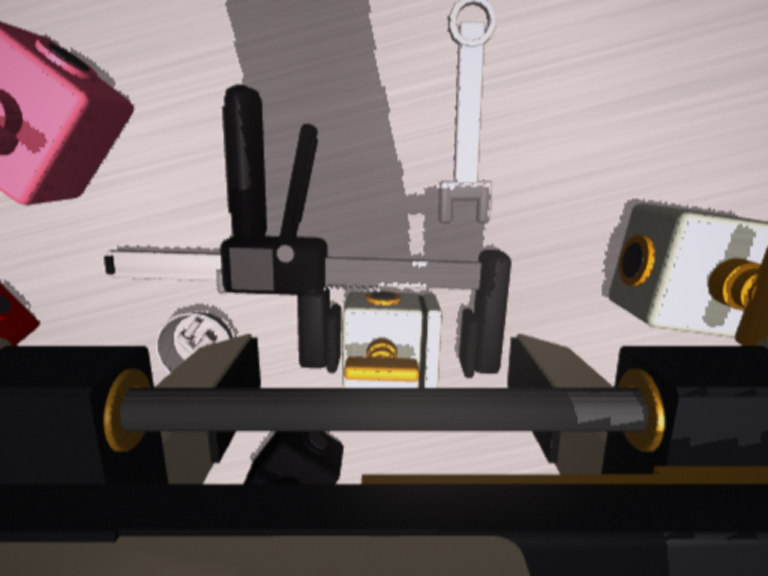

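The handle at (380,370) is now crosswise. The pistol grip is at (243,160) and the trigger at (300,180), both clear of the spanner. I'll work out the grip point.

```bash
cat > g.py <<'E'
from h import *
def grip():
    p=vision.get_image("wrist")
    d=max(cut_out("clamp",p),key=lambda d:d["mask"].sum()*d["confidence"])
    W=world(p,*np.nonzero(d["mask"]))
    M=R.from_rotvec(arm.observe()["ee_rot"]).as_matrix();a=M[:2,1];x=-M[:2,0]
    u=W[:,:2]@x;v=W[:,:2]@a
    # bar behind the housing / before far jaw: long thin set
    k=(W[:,2]>.006)
    h=np.histogram(u[k],np.arange(u.min(),u.max(),.004));
    top=k&(v<v.min()+.05); ub=np.median(u[top])  # tail of bar
    bar2=k&(v>np.percentile(v,75)-.03)
    print("bar u",ub, "slope chk tail", np.polyfit(v[top],u[top],1))
    for off in (.05,.06,.07,.08,.09,.1,.11):
        s=k&(abs(u-(ub-off))<.003)
        if s.sum(): 
            vs=np.sort(v[s]);i=np.argmax(np.diff(vs));m=(vs[0]+vs[-1])/2
            print(off,"v",np.round([vs[0],vs[i],vs[i+1],vs[-1]],4),"mid world",np.round((ub-off)*x+m*a,4),"z",round(np.median(W[s,2]),3))
E
python3 - <<'E'
from g import *
grip(); tool([.475,-.09,.1])
E
```

```text
bar u 0.5428324242497333 slope chk tail [0.04193582 0.54659184]
0.05 v [-0.0167  0.0062  0.0258  0.036 ] mid world [ 0.4817 -0.1046] z 0.028
0.06 v [-0.0164  0.0066  0.0282  0.0386] mid world [ 0.4723 -0.1009] z 0.028
0.07 v [-0.0163  0.0069  0.0307  0.0413] mid world [ 0.4629 -0.0972] z 0.028
0.08 v [-0.016   0.0072  0.0318  0.0436] mid world [ 0.4535 -0.0936] z 0.028
0.09 v [-0.0162  0.0075  0.0345  0.0448] mid world [ 0.4439 -0.0908] z 0.028
0.1 v [-0.0146 -0.0109 -0.0103  0.0075] mid world [ 0.43   -0.1059] z 0.029
0.11 v [-0.0118 -0.0078 -0.0072  0.0081] mid world [ 0.4207 -0.1019] z 0.029
t 9.03 pos [ 0.5452 -0.036   0.1926] yang 76.6 F [-0.5  0.2  0.8] w 91.8 gf 0.0 j [-0.31  0.35  0.37  1.83 -0.15  0.99  1.46]
delta tool cm [ 5.58 -6.87  9.26]
```

>>> play_rows --increments "3.3 -2.6 0 0 1;3.3 -2.6 0 0 1;0 -2.6 2 0 1;0 0 2 0 1;0 0 0 0 1"

```text
clock: 9.45
position: [0.461, -0.0972, 0.1506]
ee_rot: [-0.369, -3.116, 0.0]
force: [-0.2, -0.2, -0.3]
width: 1.003
gripper_force: 0.0
```

```bash
python3 - <<'E'
from g import *
tool([.463,-.097,.006]); p=look("wrist",["trigger","clamp"],"w5.png",1.2)
E
```

```text
t 9.45 pos [ 0.461  -0.0972  0.1506] yang 76.5 F [-0.2 -0.2 -0.3] w 92.2 gf 0.0 j [-0.22  0.28  0.39  2.05 -0.14  0.83  1.59]
delta tool cm [-0.24  0.08 14.46]
trigger 0.61 [197. 274.] med [ 0.476 -0.081  0.027] rect [ 0.48  -0.081] [0.011 0.082] long ang -27.7 ztop 0.029
clamp 0.9 [236. 246.] med [ 0.511 -0.106  0.029] rect [ 0.529 -0.085] [0.208 0.146] long ang 41.4 ztop 0.033
```

View pics/w5.png

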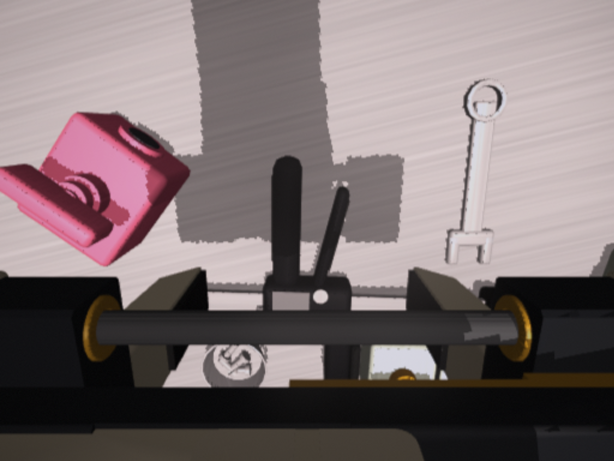

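Grip and trigger span (272–348), centred between the fingers at (205) and (410), with the spanner and pink block clear. Going down.

>>> play_rows --increments "-0.2 0 4 0 1;0 0 4 0 1;0 0 3.4 0 1;0 0 2 0 1;0 0 1 0 1"

```text
clock: 10.02
position: [0.4651, -0.0956, 0.0069]
ee_rot: [-0.363, -3.118, -0.0]
force: [0.1, 0.3, 0.8]
width: 0.999
gripper_force: 0.0
```

>>> play_rows --increments "0 0 0 0 0.25;0 0 0 0 0.25;0 0 0 0 0.25;0 0 0 0 0.25;0 0 0 0 0.25" --grip_force 23

```text
clock: 10.43
position: [0.4662, -0.0966, 0.01]
ee_rot: [0.365, 3.118, 0.001]
force: [0.3, -0.0, 0.5]
width: 0.689
gripper_force: 0.0
```

```bash
python3 - <<'E'
from h import *
tool(); p=look("wrist",["trigger"]);look("top",["jaw","cover"])
E
```

```text
t 10.43 pos [ 0.4662 -0.0966  0.01  ] yang 76.7 F [ 0.3 -0.   0.5] w 63.4 gf 0.0 j [-0.12  0.52  0.28  2.16 -0.3   0.49  1.73]
trigger 0.79 [240. 293.] med [ 0.463 -0.075  0.027] rect [ 0.475 -0.079] [0.011 0.072] long ang -27.5 ztop 0.029
jaw 0.71 [230. 103.] med [0.401 0.397 0.13 ] rect [0.402 0.404] [0.131 0.127] long ang 88.7 ztop 0.133
jaw 0.64 [167. 223.] med [0.613 0.03  0.033] rect [0.603 0.029] [0.027 0.088] long ang -14.9 ztop 0.037
cover 0.4 [171. 233.] med [ 0.58  -0.004  0.029] rect [ 0.589 -0.03 ] [0.149 0.088] long ang 76.1 ztop 0.036
cover 0.25 [172. 291.] med [ 0.583 -0.193  0.009] rect [ 0.582 -0.192] [0.054 0.056] long ang -46.0 ztop 0.022
```

>>> play_rows --increments "0 0 0.4 0 -1;0 -0.3 0 0 -1;0 -0.4 0 0 -1;0 -0.2 0 0 -1;0 0 0 0 -1"

```text
clock: 11.1
position: [0.4637, -0.1056, 0.0052]
ee_rot: [0.365, 3.119, 0.001]
force: [-2.3, -3.8, 10.7]
width: 0.43
gripper_force: 22.8
```

>>> play_rows --increments "0 0 0 0 -1;0 0 0 0 -1"

```text
clock: 11.27
position: [0.4635, -0.1063, 0.0052]
ee_rot: [0.365, 3.119, -0.001]
force: [-1.5, -5.3, 10.9]
width: 0.415
gripper_force: 22.9
```

```bash
python3 - <<'E'
from h import *
tool(); p=look("wrist",["trigger"]);look("top",["jaw"])
E
```

```text
t 11.27 pos [ 0.4635 -0.1063  0.0052] yang 76.6 F [-1.5 -5.3 10.9] w 38.2 gf 22.92336344718933 j [-0.09  0.53  0.27  2.17 -0.3   0.48  1.75]
trigger 0.81 [237. 281.] med [ 0.455 -0.09   0.027] rect [ 0.467 -0.093] [0.014 0.068] long ang -11.1 ztop 0.029
```

>>> play_rows --increments "0 0 -0.2 0 -1;0 0 0 0 -1;0 0 0 0 -1"

```text
clock: 11.72
position: [0.4626, -0.1051, 0.0063]
ee_rot: [-0.365, -3.119, -0.0]
force: [0.4, -0.5, -5.8]
width: 0.39
gripper_force: 22.9
```

>>> play_rows --increments "0 0.3 0 0 0.8;0 0.4 0 0 0.8;0 0.2 0 0 0.8;0 0 0 0 0.8;0 0 0 0 0.8"

```text
clock: 12.13
position: [0.466, -0.0962, 0.0069]
ee_rot: [0.364, 3.119, 0.001]
force: [-0.0, -0.1, 0.6]
width: 0.703
gripper_force: 0.0
```

>>> play_rows --increments "0 0 0 0 0.8;0 0 0 0 0.8;0 0 0 0 0.8;0 0 0 0 0.8"

```text
clock: 12.47
position: [0.4653, -0.0967, 0.0068]
ee_rot: [0.366, 3.12, 0.0]
force: [-0.5, 0.4, 0.1]
width: 0.894
gripper_force: 0.0
```

```bash
cat > m.py <<'E'
from g import *
tool(); look("wrist",["trigger"]);p=vision.get_image("top")
for d in cut_out("jaw",p)+cut_out("clamp",p)[:1]:
    r,c=d["point"]
    if 140<r<235 and 205<c<315:
        W=world(p,*np.nonzero(d["mask"]));W=W[W[:,2]>.02]
        a=np.radians(75.4);v=W[:,:2]@[np.cos(a),np.sin(a)];print("mask v range",np.round(np.percentile(v,[1,50,99]),4),np.round(np.median(W,0),3),len(W))
E
python3 m.py
```

```text
t 12.47 pos [ 0.4653 -0.0967  0.0068] yang 76.6 F [-0.5  0.4  0.1] w 82.2 gf 0.0 j [-0.11  0.53  0.28  2.16 -0.3   0.48  1.73]
trigger 0.52 [226. 238.] med [ 0.45  -0.099  0.028] rect [ 0.46 -0.09] [0.06  0.093] long ang -17.3 ztop 0.031
mask v range [0.1603 0.177  0.1904] [0.612 0.024 0.033] 204
mask v range [-0.0891  0.1504  0.1895] [0.586 0.003 0.03 ] 478
```

The first squeeze went home and one tooth held, with the jaw about 5 mm nearer. I'll repeat it.

>>> play_rows --increments "0 0 0 0 0.15;0 0 0 0 0.15;0 0 0 0 0.15;0 0 0 0 -1;0 -0.3 0 0 -1"

```text
clock: 13.13
position: [0.4649, -0.0986, 0.0067]
ee_rot: [0.363, 3.12, 0.001]
force: [1.0, 4.5, -1.1]
width: 0.584
gripper_force: 21.1
```

>>> play_rows --increments "0 -0.4 0 0 -1;0 -0.2 0 0 -1;0 0 0 0 -1;0 0 0 0 -1;0 0 0 0 -1"

```text
clock: 13.55
position: [0.4623, -0.1067, 0.0068]
ee_rot: [-0.368, -3.119, 0.002]
force: [-4.4, -4.5, 6.0]
width: 0.421
gripper_force: 22.9
```

>>> play_rows --increments "0 0 0 0 -1;0 0 0 0 -1;0 0 0 0 -1"

```text
clock: 13.8
position: [0.4619, -0.1067, 0.0068]
ee_rot: [-0.368, -3.119, 0.002]
force: [-3.8, -4.2, 6.7]
width: 0.399
gripper_force: 23.0
```

>>> play_rows --increments "0 0.3 0 0 0.8;0 0.4 0 0 0.8;0 0.2 0 0 0.8;0 0 0 0 0.8;0 0 0 0 0.8"

```text
clock: 14.22
position: [0.4653, -0.0965, 0.0067]
ee_rot: [0.365, 3.12, 0.0]
force: [-0.4, -0.7, -0.4]
width: 0.709
gripper_force: 0.0
```

>>> play_rows --increments "0 0 0 0 0.8;0 0 0 0 0.8;0 0 0 0 0.8;0 0 0 0 0.8"

```text
clock: 14.55
position: [0.4652, -0.0967, 0.0067]
ee_rot: [0.366, 3.12, 0.0]
force: [0.1, 0.5, 0.6]
width: 0.895
gripper_force: 0.0
```

```bash
python3 m.py
```

```text
t 14.55 pos [ 0.4652 -0.0967  0.0067] yang 76.6 F [0.1 0.5 0.6] w 82.4 gf 0.0 j [-0.11  0.53  0.28  2.16 -0.3   0.48  1.73]
trigger 0.75 [243. 300.] med [ 0.463 -0.072  0.027] rect [ 0.472 -0.077] [0.029 0.067] long ang -11.1 ztop 0.029
mask v range [0.1555 0.1712 0.1839] [0.61  0.018 0.033] 196
mask v range [-0.0916  0.1434  0.1818] [ 0.589 -0.003  0.031] 452
```

>>> play_rows --increments "0 0 0 0 0.15;0 0 0 0 0.15;0 0 0 0 0.15;0 0 0 0 -1;0 -0.3 0 0 -1"

```text
clock: 15.22
position: [0.4648, -0.0986, 0.0067]
ee_rot: [0.363, 3.12, 0.001]
force: [2.0, 2.9, -1.7]
width: 0.588
gripper_force: 21.5
```

>>> play_rows --increments "0 -0.4 0 0 -1;0 -0.2 0 0 -1;0 0 0 0 -1;0 0 0 0 -1;0 0 0 0 -1"

```text
clock: 15.63
position: [0.4622, -0.1067, 0.0068]
ee_rot: [-0.368, -3.119, 0.002]
force: [-4.0, -5.4, 6.2]
width: 0.422
gripper_force: 22.8
```

>>> play_rows --increments "0 0 0 0 -1;0 0 0 0 -1;0 0 0 0 -1;0 0 0 0 -1"

```text
clock: 15.97
position: [0.4616, -0.1067, 0.0068]
ee_rot: [-0.368, -3.118, 0.002]
force: [-4.3, -5.1, 6.9]
width: 0.392
gripper_force: 23.0
```

>>> play_rows --increments "0 0.3 0 0 0.8;0 0.4 0 0 0.8;0 0.2 0 0 0.8;0 0 0 0 0.8;0 0 0 0 0.8"

```text
clock: 16.38
position: [0.4654, -0.0965, 0.0067]
ee_rot: [0.365, 3.12, 0.0]
force: [0.5, 0.5, 0.5]
width: 0.706
gripper_force: 0.0
```

>>> play_rows --increments "0 0 0 0 0.8;0 0 0 0 0.8;0 0 0 0 0.8;0 0 0 0 0.8"

```text
clock: 16.72
position: [0.4653, -0.0967, 0.0067]
ee_rot: [0.366, 3.12, 0.0]
force: [0.1, 0.3, -0.4]
width: 0.899
gripper_force: 0.0
```

```bash
sed -i 's/p=vision.get_image("top")/p=vision.get_image("top");import sys;save(p,sys.argv[1],(140,235,205,315),7)/' m.py; python3 m.py c2.png
```

```text
t 16.72 pos [ 0.4653 -0.0967  0.0067] yang 76.6 F [ 0.1  0.3 -0.4] w 82.7 gf 0.0 j [-0.11  0.53  0.28  2.16 -0.3   0.48  1.73]
trigger 0.65 [240. 300.] med [ 0.463 -0.071  0.027] rect [ 0.474 -0.076] [0.022 0.068] long ang -18.9 ztop 0.029
mask v range [0.1487 0.1656 0.1781] [0.61  0.014 0.033] 203
mask v range [-0.1051  0.1507  0.1778] [ 0.586 -0.003  0.031] 406
```

View pics/c2.png

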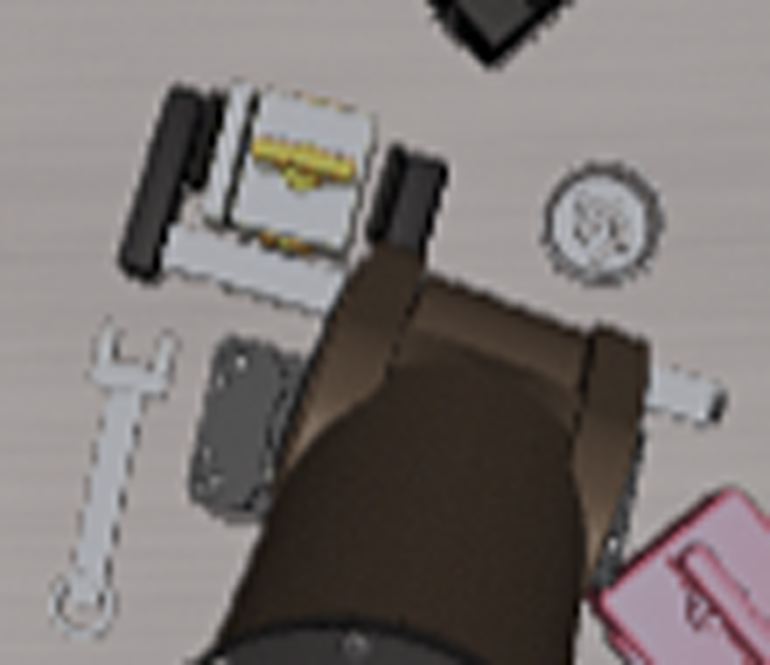

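The far jaw pad at (212,140) is nearly at the cover, and the near jaw at (375,190) is a few millimetres off the block. Squeeze four tracks less, so the near jaw comes up to the block.

>>> play_rows --increments "0 0 0 0 0.15;0 0 0 0 0.15;0 0 0 0 0.15;0 0 0 0 -1;0 -0.2 0 0 -1"

```text
clock: 17.38
position: [0.4648, -0.0979, 0.0067]
ee_rot: [-0.364, -3.12, -0.001]
force: [-0.4, 0.2, 2.6]
width: 0.59
gripper_force: 21.4
```

>>> play_rows --increments "0 -0.2 0 0 -1;0 -0.2 0 0 -1;0 0 0 0 -1;0 0 0 0 -1;0 0 0 0 -1"

```text
clock: 17.8
position: [0.4636, -0.1036, 0.0068]
ee_rot: [0.367, 3.12, -0.001]
force: [-1.0, -3.0, 1.9]
width: 0.421
gripper_force: 22.6
```

>>> play_rows --increments "0 0 0 0 -1;0 0 0 0 -1;0 0 0 0 -1;0 0 0 0 -1;0 0 0 0 -1"

```text
clock: 18.22
position: [0.4634, -0.1031, 0.0068]
ee_rot: [-0.366, -3.12, 0.001]
force: [-3.4, -4.0, 5.1]
width: 0.401
gripper_force: 22.8
```

```bash
python3 m.py c3.png
```

```text
t 18.22 pos [ 0.4634 -0.1031  0.0068] yang 76.6 F [-3.4 -4.   5.1] w 36.9 gf 22.784476140222978 j [-0.1   0.53  0.27  2.16 -0.3   0.48  1.74]
trigger 0.86 [238. 280.] med [ 0.455 -0.088  0.027] rect [ 0.467 -0.089] [0.012 0.069] long ang -10.2 ztop 0.029
mask v range [-0.1116  0.1334  0.1741] [ 0.586 -0.014  0.03 ] 463
mask v range [0.1471 0.162  0.1731] [0.606 0.011 0.032] 172
mask v range [0.0796 0.1043 0.1294] [ 0.601 -0.049  0.047] 312
mask v range [-0.1012  0.1337  0.1708] [ 0.589 -0.01   0.03 ] 342
```

>>> play_rows --increments "0 0.3 0 0 0.8;0 0.3 0 0 0.8;0 0.2 0 0 0.8;0 0 0 0 0.8;0 0 0 0 0.8"

```text
clock: 18.88
position: [0.4659, -0.0941, 0.0067]
ee_rot: [0.364, 3.12, 0.001]
force: [0.0, 0.6, -0.2]
width: 0.712
gripper_force: 0.0
```

>>> play_rows --increments "0 0 0 0 0.8;0 0 0 0 0.8;0 0 0 0 0.8;0 0 0 0 0.8"

```text
clock: 19.22
position: [0.4657, -0.0947, 0.0067]
ee_rot: [0.365, 3.12, 0.0]
force: [-0.6, 0.3, -1.2]
width: 0.899
gripper_force: 0.0
```

```bash
python3 m.py c4.png
```

```text
t 19.22 pos [ 0.4657 -0.0947  0.0067] yang 76.6 F [-0.6  0.3 -1.2] w 82.7 gf 0.0 j [-0.12  0.53  0.28  2.16 -0.3   0.48  1.73]
trigger 0.75 [243. 303.] med [ 0.464 -0.069  0.026] rect [ 0.472 -0.074] [0.032 0.066] long ang -8.2 ztop 0.029
mask v range [0.1461 0.163  0.1767] [0.608 0.011 0.033] 211
mask v range [-0.0337  0.1451  0.1756] [ 0.586 -0.006  0.03 ] 437
mask v range [-0.0805  0.147   0.1755] [ 0.588 -0.006  0.03 ] 423
```

View pics/c4.png

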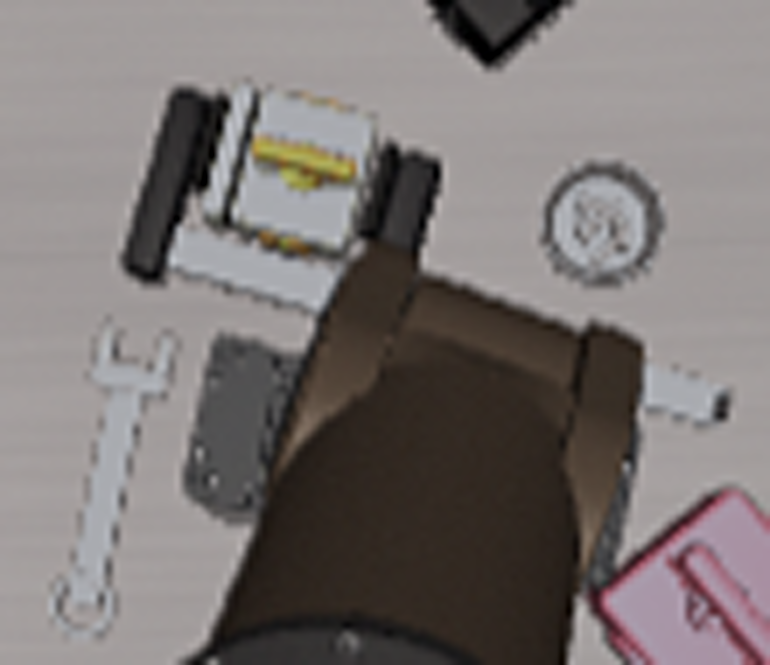

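Both pads now lie practically against cover and block. Squeeze five runs against the 23 N limit, and I'll watch where it stalls.

>>> play_rows --increments "0 0 0 0 0.15;0 0 0 0 0.15;0 0 0 0 0.15;0 0 0 0 -1;0 -0.3 0 0 -1"

```text
clock: 19.88
position: [0.4653, -0.0966, 0.0067]
ee_rot: [0.363, 3.12, 0.001]
force: [2.2, 3.4, -1.5]
width: 0.588
gripper_force: 21.3
```

>>> play_rows --increments "0 -0.3 0 0 -1;0 -0.2 0 0 -1;0 0 0 0 -1;0 0 0 0 -1;0 0 0 0 -1"

```text
clock: 20.3
position: [0.4637, -0.1032, 0.0068]
ee_rot: [0.366, 3.12, -0.001]
force: [-0.2, 0.6, 1.4]
width: 0.422
gripper_force: 22.8
```

>>> play_rows --increments "0 0 0 0 -1;0 0 0 0 -1;0 0 0 0 -1;0 0 0 0 -1;0 0 0 0 -1"

```text
clock: 20.72
position: [0.4635, -0.1028, 0.0068]
ee_rot: [-0.366, -3.12, 0.0]
force: [-1.4, -2.1, 3.9]
width: 0.405
gripper_force: 23.0
```

>>> play_rows --increments "0 0 0 0 -1;0 0 0 0 -1;0 0 0 0 -1;0 0 0 0 -1;0 0 0 0 -1"

```text
clock: 21.13
position: [0.4635, -0.1028, 0.0068]
ee_rot: [-0.366, -3.12, 0.0]
force: [-2.1, -1.2, 5.6]
width: 0.402
gripper_force: 23.1
```

```bash
python3 m.py c5.png
```

```text
t 21.13 pos [ 0.4635 -0.1028  0.0068] yang 76.6 F [-2.1 -1.2  5.6] w 36.9 gf 23.059862852096558 j [-0.1   0.53  0.27  2.16 -0.3   0.48  1.74]
trigger 0.68 [235. 279.] med [ 0.454 -0.088  0.027] rect [ 0.467 -0.089] [0.01  0.068] long ang -10.9 ztop 0.029
mask v range [0.0765 0.1026 0.1296] [ 0.601 -0.051  0.047] 335
mask v range [0.1468 0.1611 0.1727] [0.604 0.011 0.033] 189
```

```bash
python3 - <<'E'
import cv2,numpy as np
for n in ("c1","c2","c3","c4","c5"):
    g=cv2.cvtColor(cv2.imread(f"pics/{n}.png"),cv2.COLOR_BGR2GRAY).astype(int)
    roi=g[350:440,650:770]
    ys,xs=np.nonzero(roi<75)
    k=(xs<115)
    w=(75-roi[ys,xs])[k]
    f=g[60:300,80:240]; yf,xf=np.nonzero(f<60)
    print(n,"tail cap centre",np.round(np.average(xs[k],weights=w)+650,1),np.round(np.average(ys[k],weights=w)+350,1),k.sum(),"farjaw left edge",np.percentile(xf,2)+80,"row130 dark cols",(np.nonzero(g[140,90:240]<80)[0][[0,-1]]+90))
E
```

```text
c1 tail cap centre 691.4 381.4 244 farjaw left edge 94.0 row130 dark cols [115 182]
c2 tail cap centre 716.4 411.1 185 farjaw left edge 128.0 row130 dark cols [153 216]
c3 tail cap centre 664.6 389.5 1508 farjaw left edge 135.0 row130 dark cols [162 218]
c4 tail cap centre 721.2 409.2 217 farjaw left edge 132.0 row130 dark cols [157 218]
c5 tail cap centre 664.9 388.6 1523 farjaw left edge 138.74 row130 dark cols [163 220]
```

>>> play_rows --increments "0 0 0 0 -1;0 0 0 0 -1;0 0 0 0 -1;0 0 0 0 -1;0 0 0 0 -1"

```text
clock: 21.8
position: [0.4635, -0.1028, 0.0068]
ee_rot: [-0.366, -3.12, 0.0]
force: [-1.9, -1.2, 5.2]
width: 0.4
gripper_force: 23.1
```

>>> play_rows --increments "0 0 0 0 -1;0 0 0 0 -1;0 0 0 0 -1;0 0 0 0 -1;0 0 0 0 -1" --grip_force 17

```text
clock: 22.22
position: [0.4636, -0.1026, 0.0067]
ee_rot: [-0.367, -3.12, -0.0]
force: [-1.5, -0.2, 5.7]
width: 0.406
gripper_force: 17.0
```

>>> play_rows --increments "0 0 0 0 -1;0 0 0 0 -1;0 0 0 0 -1;0 0 0 0 -1;0 0 0 0 -1" --grip_force 13

```text
clock: 22.63
position: [0.4638, -0.1021, 0.0068]
ee_rot: [-0.366, -3.12, -0.001]
force: [-1.0, 1.4, 4.9]
width: 0.421
gripper_force: 13.0
```

>>> play_rows --increments "0 0 0 0 -1;0 0 0 0 -1;0 0 0 0 -1;0 0 0 0 -1;0 0 0 0 -1"

```text
clock: 23.05
position: [0.4638, -0.1021, 0.0067]
ee_rot: [-0.366, -3.12, -0.001]
force: [-1.1, 1.6, 5.4]
width: 0.42
gripper_force: 13.0
```

>>> play_rows --increments "0 0 0 0 -1;0 0 0 0 -1;0 0 0 0 -1;0 0 0 0 -1;0 0 0 0 -1"

```text
clock: 23.47
position: [0.4638, -0.1021, 0.0067]
ee_rot: [-0.366, -3.12, -0.001]
force: [-1.7, 0.5, 5.6]
width: 0.419
gripper_force: 13.0
```

>>> play_rows --increments "0 0 0 0 -1;0 0 0 0 -1;0 0 0 0 -1;0 0 0 0 -1;0 0 0 0 -1" --grip_force 17

```text
clock: 23.88
position: [0.4637, -0.1023, 0.0067]
ee_rot: [-0.366, -3.12, -0.001]
force: [-1.9, 0.2, 5.0]
width: 0.418
gripper_force: 17.0
```

>>> play_rows --increments "0 0 0 0 -1;0 0 0 0 -1;0 0 0 0 -1;0 0 0 0 -1;0 0 0 0 -1"

```text
clock: 24.3
position: [0.4637, -0.1023, 0.0067]
ee_rot: [-0.366, -3.12, -0.001]
force: [-2.0, 1.0, 5.6]
width: 0.416
gripper_force: 17.0
```

>>> play_rows --increments "0 0.3 0 0 0.8;0 0.3 0 0 0.8;0 0.2 0 0 0.8;0 0 0 0 0.8;0 0 0 0 0.8" --grip_force 23

```text
clock: 24.72
position: [0.466, -0.0941, 0.0066]
ee_rot: [0.364, 3.12, 0.001]
force: [0.3, 1.3, -0.3]
width: 0.729
gripper_force: 0.0
```

>>> play_rows --increments "0 0 0 0 0.8;0 0 0 0 0.8;0 0 0 0 0.8;0 0 0 0 0.8;0 0 0 0 0.8"

```text
clock: 25.13
position: [0.4657, -0.0948, 0.0067]
ee_rot: [0.366, 3.12, 0.0]
force: [0.7, -0.5, -0.4]
width: 0.899
gripper_force: 0.0
```

>>> play_rows --increments "0 0 0 0 0.15;0 0 0 0 0.15;0 0 0 0 0.15;0 0 0 0 -1;0 -0.3 0 0 -1"

```text
clock: 25.55
position: [0.4653, -0.0967, 0.0067]
ee_rot: [0.364, 3.12, 0.001]
force: [-0.5, 4.6, -0.9]
width: 0.587
gripper_force: 21.3
```

>>> play_rows --increments "0 -0.3 0 0 -1;0 -0.2 0 0 -1;0 0 0 0 -1;0 0 0 0 -1;0 0 0 0 -1"

```text
clock: 25.97
position: [0.4636, -0.1031, 0.0068]
ee_rot: [-0.366, -3.12, 0.001]
force: [0.0, -1.7, 1.3]
width: 0.455
gripper_force: 22.7
```

>>> play_rows --increments "0 0 0 0 -1;0 0 0 0 -1;0 0 0 0 -1;0 0 0 0 -1;0 0 0 0 -1"

```text
clock: 26.38
position: [0.4633, -0.1033, 0.0068]
ee_rot: [-0.367, -3.12, 0.001]
force: [-2.7, -5.7, 5.1]
width: 0.446
gripper_force: 22.9
```

>>> play_rows --increments "0 0 0 0 -1;0 0 0 0 -1;0 0 0 0 -1;0 0 0 0 -1;0 0 0 0 -1"

```text
clock: 26.8
position: [0.4633, -0.1034, 0.0068]
ee_rot: [-0.367, -3.12, 0.001]
force: [-2.3, -4.2, 5.0]
width: 0.444
gripper_force: 22.9
```

```bash
python3 m.py c6.png
```

```text
t 26.8 pos [ 0.4633 -0.1034  0.0068] yang 76.6 F [-2.3 -4.2  5. ] w 40.8 gf 22.858402132987976 j [-0.1   0.53  0.28  2.16 -0.3   0.48  1.74]
trigger 0.56 [235. 284.] med [ 0.456 -0.086  0.027] rect [ 0.469 -0.088] [0.011 0.07 ] long ang -13.7 ztop 0.029
mask v range [0.1429 0.1597 0.1716] [0.604 0.008 0.032] 197
```

The trigger now stalls at 40.8 mm instead of going home, so the jaw carries about 25–29 N, a firm nip. I'll check the cock quickly, then hand in.

```bash
python3 - <<'E'
from h import *
p=vision.get_image("top")
for q in ("cock","cover"):
  for d in cut_out(q,p):
    r,c=d["point"]
    if 140<r<185 and 225<c<265:
        W=world(p,*np.nonzero(d["mask"]));W=W[W[:,2]>(.075 if q=="cock" else .04)]
        rc=cv2.fitLine(W[:,:2].astype(np.float32),cv2.DIST_L2,0,.01,.01).ravel()
        print(q,d["confidence"],np.degrees(np.arctan2(rc[1],rc[0])),rc[2:],len(W))
tool()
job.sign_off()
E
```

```text
cock 0.69 76.785355 [ 0.6054671  -0.05051168] 49
t 27.2 pos [ 0.4633 -0.1034  0.0068] yang 76.6 F [-2.8 -3.8  4.1] w 40.6 gf 22.858310043811798 j [-0.1   0.53  0.28  2.17 -0.3   0.48  1.74]
the job is handed in; nothing more can be done
```

I turned the stopcock shut (handle about 1° off square to the ports in the last picture) and pumped the clamp six times. It now nips cover, gasket and block at an estimated 25–29 N, inferred from where the trigger stalled. I handed the job in at 27 s with the gripper still squeezing the trigger; no verdict was shown.

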